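# Set up the cheese tasting: trier in its tube, full tin in hand

## Task

Set up the cheese tasting: take the wooden-handled trier from the washing-up rack and drop it, blade down, into the narrow steel tube so that it sits fully home. Then heft the three closed tins one at a time, from the robot's left to its right, lifting each well clear of the counter and standing it back upright on the bare counter, to find the full one, which is the heaviest; finish while holding that tin upright and still, high above the counter (its bottom about 20 cm up), the other two standing on the counter and everything else left where it was.

Things in the scene. Friction and masses are not known exactly. Their poses are not given: they have to be found in the camera images.
- trier: cheese trier, 176 mm long, 100 g, standing blade down in one of the two outer holes of the rack: straight round steel blade 12 mm thick with a tapered tip, from 0 to 85 mm; steel collar 34 mm across from 85 to 91 mm; round wooden handle 24 mm thick from 91 to 176 mm. Origin at the tip of the blade, z along the trier towards the handle (up). In rack and tube it hangs by its collar
- trier_tip (a point): the tip of the trier's blade (the trier's origin)
- trier_grip (a point): point on the trier's axis in the handle, 140 mm above the tip, a good height for the TCP to grip
- rack: fixed wooden rack, block 70 mm (its x) by 180 mm (its y) by 95 mm high, three upright 16 mm holes in its top at y = -55, 0 and +55 mm; the middle one is empty. Origin at the centre of its underside
- holder: fixed holder for the trier: upright steel tube 27 mm outside, 19 mm inside, on a round foot 80 mm across and 8 mm thick; the rim is 100 mm above the counter. Fully home, the trier's collar lies on the rim and its tip is 15 mm above the counter. Origin at the centre of the underside of the foot
- holder_mouth (a point): centre of the tube's mouth, at the rim, 100 mm above the counter
- tin_left: one of three identical closed metal tins: upright cylinder 66 mm across, 85 mm high, flat bare lid; the robot's left-hand one (largest y). Origin at the centre of its underside, z up. Contents cannot be seen and sit almost snug (they may shift 1 to 2 mm). One of the three, drawn anew each time, weighs 430 to 570 g; the others weigh 150 to 260 g each
- tin_middle: one of three identical closed metal tins: upright cylinder 66 mm across, 85 mm high, flat bare lid; the middle one. Origin at the centre of its underside, z up. Contents cannot be seen and sit almost snug (they may shift 1 to 2 mm). One of the three, drawn anew each time, weighs 430 to 570 g; the others weigh 150 to 260 g each
- tin_right: one of three identical closed metal tins: upright cylinder 66 mm across, 85 mm high, flat bare lid; the robot's right-hand one (smallest y). Origin at the centre of its underside, z up. Contents cannot be seen and sit almost snug (they may shift 1 to 2 mm). One of the three, drawn anew each time, weighs 430 to 570 g; the others weigh 150 to 260 g each
- table: the counter, top at z = 0
- fork: a bystander in the rack: same steel blade and collar as the trier but a slim steel handle (10 mm) with a 22 mm ball on top, 159 mm long in all (its top stands 169 mm above the counter); origin at the tip of its blade
- waxed_round: bystander: waxed round cheese, 88 mm across, 38 mm high; origin at the centre of its underside
- cheese_block: bystander: block of cheese, 80 x 50 x 34 mm high (80 along its x); origin at the centre of its underside
- tub: bystander: low lidded plastic tub, 90 mm across, 42 mm high; origin at the centre of its underside
- jar: bystander: glass jar with a brass cap, 62 mm across, 85 mm high; origin at the centre of its underside
- bowl: bystander: empty white bowl, 100 mm across, 45 mm high; origin at the centre of its underside
- spreader: bystander: spatula, 200 mm long, lying flat along its x; origin at its underside
There are look-alikes about, which are no part of the job. Leave any pink look-alike of the tin_right alone. What is shaped like the trier but purple is not meant.

How it is judged (in metres and radians):
On the way, in this order (a step that is already met when the one before it is completed fails the run):
1. the trier is fully home in the steel tube and let go (horizontal distance between trier_tip and holder_mouth below 0.01 m and z of trier_tip in the frame of holder below 0.03 m and angle between trier's own z axis and vertical below 0.15 rad and contact force between trier and the arm below 0.2 N), for 0.2 s.
2. the left tin is lifted clear of the counter (more than 2 cm) in the gripper (height (world z) of tin_left above 0.02 m and contact force between tin_left and the fingers above 1 N), for 0.2 s.
3. the middle tin is lifted clear of the counter (more than 2 cm) in the gripper (height (world z) of tin_middle above 0.02 m and contact force between tin_middle and the fingers above 1 N), for 0.2 s.
4. the right tin is lifted clear of the counter (more than 2 cm) in the gripper (height (world z) of tin_right above 0.02 m and contact force between tin_right and the fingers above 1 N), for 0.2 s.
At the end, for the whole second after the job is handed in: One tin is held still, upright within 20 degrees, bottom over 150 mm up; the other two stand upright on the bare counter, each pressing under 3.6 N (so the held one is the full one). The trier hangs untouched in the tube: tip under 30 mm up, within 10 mm of the axis, upright within 8 degrees (all of step 1 and ((height (world z) of tin_left above 0.15 m and contact force between tin_left and the fingers above 2 N and angle between tin_left's own z axis and vertical below 0.35 rad and linear speed of tin_left below 0.05 m/s and height (world z) of each of tin_middle, tin_right below 0.006 m and angle between each of tin_middle, tin_right's own z axis and vertical below 0.1 rad and contact force between tin_middle and table between 0.8 and 3.6 N and linear speed of each of tin_middle, tin_right below 0.03 m/s and contact force between tin_right and table between 0.8 and 3.6 N) or (height (world z) of tin_middle above 0.15 m and contact force between tin_middle and the fingers above 2 N and angle between tin_middle's own z axis and vertical below 0.35 rad and linear speed of tin_middle below 0.05 m/s and height (world z) of each of tin_left, tin_right below 0.006 m and angle between each of tin_left, tin_right's own z axis and vertical below 0.1 rad and contact force between tin_left and table between 0.8 and 3.6 N and linear speed of each of tin_left, tin_right below 0.03 m/s and contact force between tin_right and table between 0.8 and 3.6 N) or (height (world z) of tin_right above 0.15 m and contact force between tin_right and the fingers above 2 N and angle between tin_right's own z axis and vertical below 0.35 rad and linear speed of tin_right below 0.05 m/s and height (world z) of each of tin_left, tin_middle below 0.006 m and angle between each of tin_left, tin_middle's own z axis and vertical below 0.1 rad and contact force between tin_left and table between 0.8 and 3.6 N and linear speed of each of tin_left, tin_middle below 0.03 m/s and contact force between tin_middle and table between 0.8 and 3.6 N))); the arm keeps its last pose, push and grip.
It fails at once if a bystander (anything but the trier and the tins) is moved by more than 3 cm (distance of any of fork, waxed_round, cheese_block, tub, jar, bowl, spreader from where it was at the start of the episode above 0.03 m).
It fails at once if a tin is tipped over (angle between any of tin_left, tin_middle, tin_right's own z axis and vertical above 0.7 rad).
It also fails if it takes over 72 s, if anything falls off the work surface, if the arm or the gripper's body presses on something with over 40 N, if the wrist force passes 120 N, or if a joint passes its speed limit or range.

## Robot

A 6-joint arm with a two-finger parallel gripper is mounted at the origin on the work surface. World frame = base frame: x ahead of the robot, y to its left, z up, the work surface at z = 0. Lengths are in mm, angles in rad, forces in N, time in s.
With the tool pointing down it reaches from about 400 to 925 mm from the base axis. Payload 12.5 kg.
Tool frame: the origin (TCP) lies between the finger pads, 19 mm behind the fingertips; this is the grasp point; z points along the fingers, y is the line along which they close (so a half turn about z gives the same grasp; the last joint's range is limited). The gripper opens to 95 mm and grips with 3 to 60 N. Pads are 20 mm wide; open, the fingers measure 119 mm over their backs; the gripper's body (75 mm by 180 mm) begins 59 mm behind the grasp point.
Start: joints at [-1.308, 0.491, 1.559, -0, 1.092, -0.106], TCP at [225.333, -582.983, 233.461] pointing down, gripper open.
Joint ranges: [-3.1, 3.1], [-0.84, 2.19], [0.05, 2.79], [-1.13, 4.28], [0.06, 2.93], [-2.69, 2.69]. Speed limits (rad/s): [2.22, 2.22, 2.79, 3.14, 3.14, 3.14].

## Interface

Orientations are given as [roll, pitch, yaw] about the fixed x, y, z axes, in that order (R = Rz(yaw) Ry(pitch) Rx(roll)).
In Python, from plant import movep, move_l, movej, set_gripper, dwell, inverse_kinematics, capture, Unreachable, finish_job, get_time_s, get_joint_pos, get_joint_velocities, get_effort, get_tcp_pos, get_tool_rot, get_wrist_force, get_wrist_torque, get_grip_width, get_gripper_force gives the robot as it stands. Calls block until the motion is done:
- movep(position, orientation): joint-space move of the TCP to a pose.
- move_l(position, rotation=None, feed=150, f_stop=None): straight line of the TCP; rotation=None keeps the orientation; feed is the mean speed in mm/s. With f_stop (N) it stops when the force on the tool has changed by that much, and returns True; else False.
- movej(angles): joint-space move.
- set_gripper(opening, effort=None): finger opening in mm; effort is the grip in N (None keeps the last); returns when the fingers have stopped.
- dwell(seconds).
- inverse_kinematics(position, orientation): joint angles nearest the present ones, or None.
- capture(name): name is "scene" or "top"; returns a dict with "image" (480x640x3 uint8, red, green, blue), "z_map" (480x640 float32, mm along the optical axis (not along the pixel's ray), 0 where there is no reading), "fx", "fy", "cx", "cy" (pixels), "camera_from_world" (4x4, takes a point from world to camera coordinates). Camera axes: x right, y up, looking along -z (the intrinsics and any distortion apply to the point x, -y, -z); pixel columns grow to the right and rows downward; lengths in mm; the calibration is good to about 2 mm. A picture is of the moment at which its call begins.
A pose or a line that the arm cannot do raises Unreachable and nothing moves.
- finish_job(): hands the job in; it is judged then, once.
Readings, each from a call of its own:
- get_time_s(): time.
- get_joint_pos(): joint angles.
- get_joint_velocities(): joint speeds.
- get_effort(): joint torques, N m.
- get_tcp_pos(): TCP position.
- get_tool_rot(): TCP orientation.
- get_wrist_force(): force on the tool from outside, world axes, zero at the start.
- get_wrist_torque(): the same for the moment, N m.
- get_grip_width(): finger opening in mm.
- get_gripper_force(): force on a finger pad.
Only numpy, scipy, OpenCV 4.12 (cv2) and the standard library are available. Lean on these libraries where they do the work, as an engineer would, in place of code of your own. Each camera call takes 0.05 s, during which the arm holds its last target. There are 200 camera calls.

## Working session

There is one attempt and no reset: what is moved stays moved. The work goes in short steps, each a Python script; the robot and the scene stay as the last script left them, time stands still between calls to the robot, and variables do not carry over. Pictures are saved under pics/ and viewed, at most 10 in all, crops included, and the job is handed in when it is done.

```bash
mkdir -p pics; ls
python3 - <<'E'
from plant import *
import cv2,pickle
for n in("scene","top"):
    c=capture(n); pickle.dump(c,open(n+".pkl","wb")); cv2.imwrite(f"pics/{n}0.png",c["image"][:,:,::-1])
    print(n,c["fx"],c["fy"],c["cx"],c["cy"],[k for k in c]); print(c["camera_from_world"].round(3))
print(get_time_s())
E
```

```text
pics
scene 582.0676223138041 582.0676223138041 308.1135021740591 237.5569981625445 ['image', 'z_map', 'fx', 'fy', 'cx', 'cy', 'camera_from_world']
[[-6.84000e-01  7.29000e-01  1.40000e-02  3.45802e+02]
 [-5.17000e-01 -4.98000e-01  6.96000e-01  2.35273e+02]
 [ 5.15000e-01  4.69000e-01  7.18000e-01 -1.71141e+03]
 [ 0.00000e+00  0.00000e+00  0.00000e+00  1.00000e+00]]
top 516.2029156518614 516.2029156518614 320.99730486587424 239.8542175308646 ['image', 'z_map', 'fx', 'fy', 'cx', 'cy', 'camera_from_world']
[[ 1.500000e-02 -1.000000e+00  2.000000e-02  5.423600e+01]
 [ 9.880000e-01  1.800000e-02  1.510000e-01 -5.828890e+02]
 [-1.510000e-01  1.700000e-02  9.880000e-01 -1.089861e+03]
 [ 0.000000e+00  0.000000e+00  0.000000e+00  1.000000e+00]]
0.1
```

View pics/scene0.png

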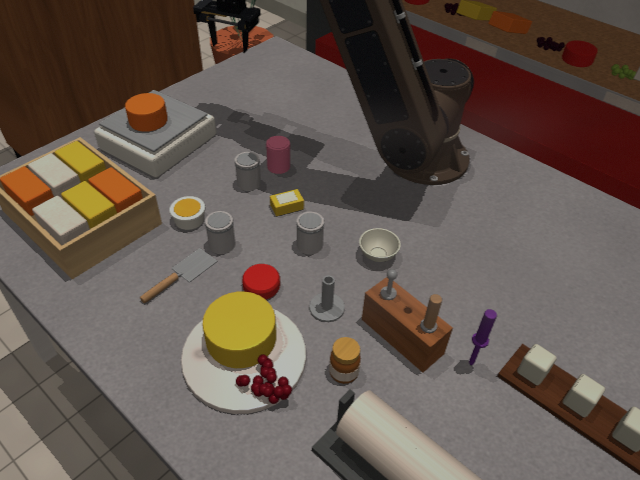

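View pics/top0.png

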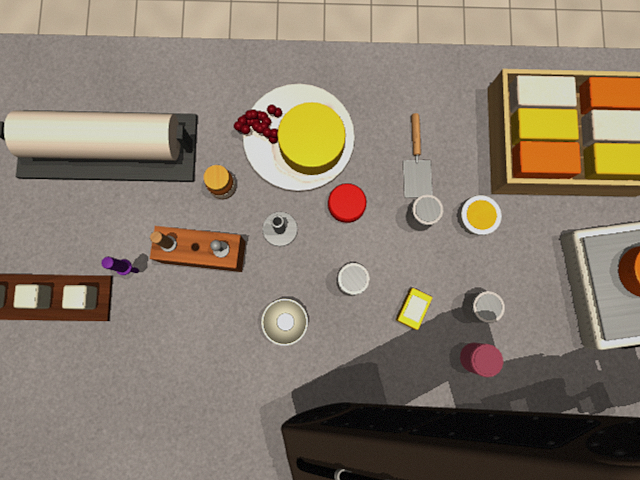

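The trier candidates are the wooden handle in the rack (scene 432,310; top 157,238), the slim steel fork (scene 392,275; top 220,245) and the purple look-alike (scene 483,325; top 117,265). I choose the wooden one.

The tins are left at top (353,278), middle at (427,210) and right at (488,306). The pink one at (482,360) is a decoy. The tube is at top (279,222), scene (328,282).

```bash
cat > h.py <<'E'
import numpy as np,cv2,pickle
from plant import *
def ray(c,u,v):
    T=np.linalg.inv(c["camera_from_world"]); d=np.array([(u-c["cx"])/c["fx"],-(v-c["cy"])/c["fy"],-1.])
    return T[:3,3],T[:3,:3]@d
def onplane(c,u,v,z):
    o,d=ray(c,u,v); return o+d*(z-o[2])/d[2]
def tri(c1,p1,c2,p2):
    o,d=ray(c1,*p1);q,e=ray(c2,*p2)
    t=np.linalg.lstsq(np.c_[d,-e],q-o,rcond=None)[0]; a,b=o+d*t[0],q+e*t[1]
    return (a+b)/2,np.linalg.norm(a-b)
def cloud(c):
    v,u=np.mgrid[:480,:640]; Z=c["z_map"].astype(float)
    P=np.stack([(u-c["cx"])/c["fx"]*Z,-(v-c["cy"])/c["fy"]*Z,-Z,np.ones_like(Z)],-1)
    W=(P@np.linalg.inv(c["camera_from_world"]).T)[...,:3]; W[Z==0]=np.nan
    return W
def circ(p):
    A=np.c_[2*p[:,:2],np.ones(len(p))]; s=np.linalg.lstsq(A,(p[:,:2]**2).sum(1),rcond=None)[0]
    return s[:2],np.sqrt(s[2]+s[:2]@s[:2])
E
python3 - <<'E'
from h import *
np.set_printoptions(precision=1,suppress=True)
C={n:pickle.load(open(n+".pkl","rb")) for n in("scene","top")}
W={n:cloud(C[n]) for n in C}
seeds=dict(tinL=(353,278,75),tinM=(427,210,75),tinR=(488,306,75),tube=(279,222,90),trier=(157,237,110),fork=(219,247,120),bowl=(285,321,30),pink=(482,360,70),jar=(219,182,60),red=(347,202,30),dish=(481,215,20),blk=(415,308,20),rack=(197,250,85))
for k,(u,v,zmin) in seeds.items():
    w0=np.nanmedian(W["top"][v-2:v+3,u-2:u+3].reshape(-1,3),0)
    print(k,"seed",w0,end=" ")
    for n in W:
        w=W[n].reshape(-1,3); r=np.hypot(w[:,0]-w0[0],w[:,1]-w0[1]); R={"tube":25,"trier":30,"fork":20,"rack":110}.get(k,60)
        s=w[(r<R)&(w[:,2]>zmin)&(w[:,2]<215)]
        if len(s)<5: print(n,len(s),end=" ");continue
        h=np.percentile(s[:,2],95); t=s[s[:,2]>h-6]
        print("|",n,len(s),"top",h,"mid",(np.percentile(t[:,:2],3,axis=0)+np.percentile(t[:,:2],97,axis=0))/2,"ext",np.ptp(t[:,:2],axis=0),end=" ")
    print()
# close crop
a=cv2.resize(C["scene"]["image"][255:375,290:510],None,fx=3,fy=3,interpolation=cv2.INTER_CUBIC)
b=cv2.resize(C["top"]["image"][195:285,90:310],None,fx=3,fy=3,interpolation=cv2.INTER_CUBIC)[:240]
cv2.imwrite("pics/crop0.png",np.vstack([a[:350],b])[:,:,::-1])
E
```

```text
tinL seed [495.9  -3.7  86.2] | scene 505 top 90.90216419281884 mid [497.5  -1.9] ext [66.2 67.6] | top 793 top 89.25890614507634 mid [496.   -3.5] ext [63.  63.2] 
tinM seed [ 643.9 -161.4   86. ] | scene 511 top 90.71573319303832 mid [ 648.2 -161.2] ext [66.  66.7] | top 763 top 89.08339208356749 mid [ 646.5 -161.6] ext [65.6 66. ] 
tinR seed [ 442.1 -286.4   86. ] | scene 382 top 91.04765340520612 mid [ 442.7 -286.3] ext [67.9 64.6] | top 831 top 89.1457342752442 mid [ 441.2 -286. ] ext [64.4 65.4] 
tube seed [621.4 157.8  44.5] | scene 112 top 103.52821716129553 mid [613.5 160.1] ext [26. 27.] | top 77 top 102.62908205390377 mid [612.6 158.6] ext [24.  23.4] 
trier seed [559.8 379.1 186.4] | scene 397 top 189.23821708606295 mid [562.8 383.9] ext [25.  23.1] | top 252 top 188.31917870016298 mid [560.7 382.3] ext [21.6 21.8] 
fork seed [547.6 267.6 161. ] | scene 136 top 171.0397718106886 mid [552.9 275.1] ext [18.  19.4] | top 102 top 169.90429715009313 mid [551.3 273.1] ext [17.8 18.1] 
bowl seed [404.6 140.1   5.2] | scene 504 top 49.06599501035494 mid [405.4 141.6] ext [99.6 99
[... 387 characters left out ...]
6] ext [52.3 53.7] 
red seed [669.2   6.9  38.4] | scene 898 top 42.77887739282303 mid [674.    9.8] ext [84.2 83.4] | top 1133 top 41.51575711358232 mid [671.8   9. ] ext [83.5 83. ] 
dish seed [ 644.9 -291.7   43. ] | scene 822 top 47.72658901973882 mid [ 646.9 -289.1] ext [88.4 90.2] | top 1267 top 45.896225133499684 mid [ 646.2 -290.5] ext [88.6 89.4] 
blk seed [ 436.9 -143.3   35.1] | scene 523 top 39.32585616417183 mid [ 438.8 -141.2] ext [88.8 74.8] | top 874 top 37.868191690203155 mid [ 437. -141.] ext [86.5 72.7] 
rack seed [548.3 322.8  93.5] | scene 2967 top 173.03526679991774 mid [561.2 332.6] ext [ 31.8 127.8] | top 2927 top 170.11040895201907 mid [557.4 329. ] ext [ 30.6 129.1]
```

View pics/crop0.png

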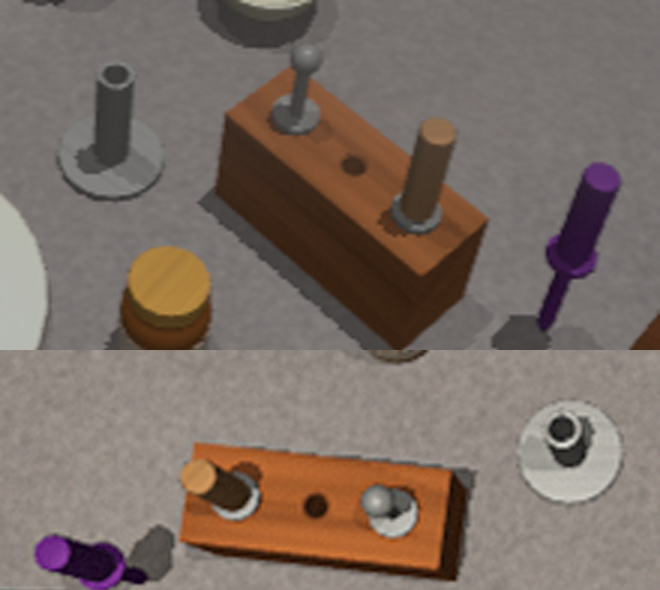

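The crop confirms it: the wooden-handled trier is in the rack's left hole (crop 435,130 in the scene half), and the steel fork and the purple look-alike are clearly different. The two views agree to about 2 mm, so I start moving.

Run:
```python
from h import *
np.set_printoptions(precision=3,suppress=True)
print(get_tool_rot())
# handle axis tilt, both views (per height slice midpoints)
for n in("scene","top"):
    w=cloud(pickle.load(open(n+".pkl","rb"))).reshape(-1,3)
    s=w[(np.hypot(w[:,0]-562,w[:,1]-383)<19)&(w[:,2]>108)]
    for a,b in((110,130),(130,150),(150,175)):
        t=s[(s[:,2]>a)&(s[:,2]<b)]
        if len(t)>8: c,r=circ(t); print(n,a,b,len(t),c,r)
D=[np.pi,0,0]
for p in([562,383,260],[562,383,150],[613,159,155],[496,-3,60],[647,-161,60],[442,-286,60],[442,-286,270]):
  for y in(0,np.pi/2,-np.pi/2): 
    q=inverse_kinematics(p,[np.pi,0,y]); print(p,round(y,2),None if q is None else np.array(q))
O=[np.pi,0,0]
set_gripper(60,25)
movep([562,383,290],O); move_l([561.8,383.1,150],feed=120,f_stop=15)
print(get_tcp_pos(),get_wrist_force())
set_gripper(10,25); print(get_grip_width(),get_gripper_force(),get_tcp_pos())
```

```text
[-3.141 -0.     0.369]
scene 110 130 80 [563.273 383.574] 10.307745106112057
scene 130 150 74 [563.204 383.726] 10.396341724995288
scene 150 175 102 [562.909 383.585] 10.638266504458997
top 110 130 35 [561.446 383.282] 11.670950463136892
top 130 150 37 [561.259 383.15 ] 11.520589563890903
top 150 175 48 [561.072 382.655] 11.24573260071691
[562, 383, 260] 0 [ 0.501  0.55   1.377 -0.     1.214  2.072]
[562, 383, 260] 1.57 [ 0.501  0.55   1.377 -0.     1.214  0.501]
[562, 383, 260] -1.57 [ 0.501  0.55   1.377  0.     1.214 -2.64 ]
[562, 383, 150] 0 [ 0.501  0.652  1.496 -0.     0.994  2.072]
[562, 383, 150] 1.57 [ 0.501  0.652  1.496 -0.     0.994  0.501]
[562, 383, 150] -1.57 [ 0.501  0.652  1.496  0.     0.994 -2.64 ]
[613, 159, 155] 0 [ 0.15   0.585  1.619 -0.     0.938  1.72 ]
[613, 159, 155] 1.57 [ 0.15   0.585  1.619 -0.     0.938  0.15 ]
[613, 159, 155] -1.57 None
[496, -3, 60] 0 [-0.139  0.576  2.032 -0.     0.534  1.431]
[496, -3, 60] 1.57 [-0.139  0.576  2.032 -0.     0.534 -0.139]
[496, -3, 60] -1.57 None
[647, -161, 60] 0 [-0.343  0.743  1.593 -0.     0.805  1.228]
[647, -161, 60] 1.57 [-0.343  0.743  1.593 -0.     0.805 -0.343]
[647, -161, 60] -1.57 None
[442, -286, 60] 0 [-0.7    0.603  1.957 -0.     0.582  0.871]
[442, -286, 60] 1.57 [-0.7    0.603  1.957 -0.     0.582 -0.7  ]
[442, -286, 60] -1.57 [-0.7    0.603  1.957 -0.     0.582  2.442]
[442, -286, 270] 0 [-0.7    0.312  1.75  -0.     1.079  0.871]
[442, -286, 270] 1.57 [-0.7    0.312  1.75   0.     1.079 -0.7  ]
[442, -286, 270] -1.57 [-0.7    0.312  1.75  -0.     1.079  2.442]
[562.078 383.282 150.815] [-0.562 -0.903 -0.559]
23.90494349894085 24.998295307159424 [561.809 383.092 150.017]
```

Run:
```python
from h import *
np.set_printoptions(precision=2,suppress=True)
move_l([561.8,383.1,330],feed=150); print(get_wrist_force(),get_grip_width())
move_l([613,159.4,330],feed=180); move_l([613,159.4,262],feed=100); dwell(.3)
print(get_tcp_pos(),get_wrist_force())
for n in("scene","top"):
    c=capture(n); pickle.dump(c,open(n+"1.pkl","wb")); w=cloud(c).reshape(-1,3)
    for nm,a,b,R in(("blade",122,195,14),("collar",200,215,24),("tube",20,93,17),("rim",97,108,20)):
        t=w[(np.hypot(w[:,0]-613,w[:,1]-159.4)<R)&(w[:,2]>a)&(w[:,2]<b)]
        if len(t)>6: print(n,nm,len(t),*circ(t),(t[:,:2].min(0)+t[:,:2].max(0))/2, t.min(0),t.max(0))
c=pickle.load(open("scene1.pkl","rb"))["image"][180:330,250:400]
d=pickle.load(open("top1.pkl","rb"))["image"][150:300,200:350]
cv2.imwrite("pics/c1.png",cv2.resize(np.hstack([c,d]),None,fx=2.6,fy=2.6,interpolation=cv2.INTER_CUBIC)[:,:,::-1])
```

```text
[ 0.22  0.74 -1.32] 23.702651772824588
[613.06 159.4  262.4 ] [-0.15  0.26 -1.42]
scene blade 118 [615.14 161.4 ] 4.070526730809273 [615.18 160.76] [610.07 154.72 125.56] [620.28 166.8  194.78]
scene collar 61 [613.56 159.93] 14.529430923693342 [613.75 160.18] [597.71 142.75 209.17] [629.79 177.62 214.97]
scene tube 275 [614.17 159.78] 11.84607947850957 [615.01 159.93] [601.01 146.27  20.1 ] [629.01 173.6   92.99]
scene rim 68 [613.72 159.51] 11.749034941468247 [613.73 159.29] [600.99 146.19  97.13] [626.48 172.39 105.53]
```

View pics/c1.png

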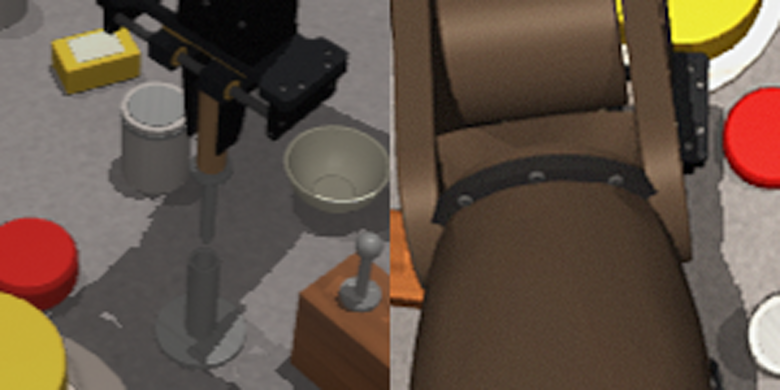

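The picture shows the trier upright above the tube, with its blade (crop 209,215) in line with the mouth (204,255) once perspective is allowed for. The fits agree to about 1 mm, so I insert it, watching the force.

Run:
```python
from h import *
np.set_printoptions(precision=2,suppress=True)
print(move_l([613,159.4,200],feed=60,f_stop=5),get_tcp_pos(),get_wrist_force())
if get_tcp_pos()[2]<203:
    print(move_l([613,159.4,154],feed=40,f_stop=6),get_tcp_pos(),get_wrist_force(),get_grip_width())
```

```text
False [613.18 159.42 200.42] [-0.09 -0.38 -0.55]
True [612.88 159.38 154.95] [-1.35 -0.34  4.83] 23.277245971368263
```

Run:
```python
from h import *
np.set_printoptions(precision=2,suppress=True)
set_gripper(50,25); move_l([613,159.4,300],feed=150)
movep([496.7,-2.7,260],[np.pi,0,0]); dwell(.3)
for n in("scene","top"):
    c=capture(n); w=cloud(c).reshape(-1,3)
    t=w[(np.hypot(w[:,0]-613,w[:,1]-159.4)<20)&(w[:,2]>115)&(w[:,2]<215)]
    if len(t)>6: print(n,len(t),*circ(t[t[:,2]<180]),t[:,2].max())
set_gripper(95,30); f0=get_wrist_force(); print(f0)
print(move_l([496.7,-2.7,58],feed=150,f_stop=15),get_tcp_pos())
set_gripper(40,30); print(get_grip_width(),get_gripper_force())
move_l([496.7,-2.7,150],feed=80); dwell(1)
print("TINL",np.mean([get_wrist_force() if not dwell(.05) else 0 for _ in range(6)],0)-f0,get_grip_width(),get_tcp_pos(),get_time_s())
```

```text
scene 351 [614.28 160.81] 10.10729674008729 196.47342861804282
top 202 [612.33 159.63] 11.585676329249734 195.22891968076522
[-1.   -0.57  0.9 ]
False [497.    -2.72  58.59]
66.84462691400854 30.00043647363782
TINL [ 0.8   0.31 -2.65] 66.84318563448755 [496.73  -2.7  150.01] 21.3083
```

```bash
cat >> h.py <<'E'
def put(x,y):
    move_l([x,y,66],feed=100); r=move_l([x,y,56.5],feed=20,f_stop=2.5); print("down",r,get_tcp_pos()[2],get_wrist_force())
    set_gripper(95,30); move_l([x,y,220],feed=150)
def heft(x,y,z=150):
    movep([x,y,220],[np.pi,0,0]); dwell(.5)
    f0=np.mean([get_wrist_force() if not dwell(.05) else 0 for _ in range(6)],0)
    print("hit",move_l([x,y,58],feed=150,f_stop=15),get_tcp_pos()); set_gripper(40,30)
    move_l([x,y,z],feed=80); dwell(1)
    print("WEIGHT",np.mean([get_wrist_force() if not dwell(.05) else 0 for _ in range(6)],0)-f0,get_grip_width(),get_gripper_force(),get_time_s())
E
python3 - <<'E'
from h import *
np.set_printoptions(precision=2,suppress=True)
put(496.7,-2.7); heft(647.3,-161.4)
E
```

```text
down True 58.00160988254738 [0.1  0.69 4.33]
hit False [ 647.7  -161.54   58.9 ]
WEIGHT [-0.12  0.06 -1.95] 65.91563699187999 29.999433488119394 30.775
```

Run:
```python
from h import *
np.set_printoptions(precision=2,suppress=True)
put(647.3,-161.4); heft(442,-286.2)
for n in("scene","top"):
    c=capture(n); pickle.dump(c,open(n+"2.pkl","wb")); w=cloud(c).reshape(-1,3)
    for k,x,y in(("L",496.7,-2.7),("M",647.3,-161.4)):
        t=w[(np.hypot(w[:,0]-x,w[:,1]-y)<45)&(w[:,2]>75)&(w[:,2]<95)]
        if len(t)>50: print(n,k,len(t),(t[:,:2].min(0)+t[:,:2].max(0))/2,np.percentile(t[:,2],95))
cv2.imwrite("pics/scene2.png",c0[:,:,::-1]) if 0 else cv2.imwrite("pics/scene2.png",pickle.load(open("scene2.pkl","rb"))["image"][:,:,::-1])
```

```text
down True 58.072601073884286 [-0.76 -0.22  4.79]
hit False [ 442.25 -286.4    58.63]
WEIGHT [-0.07  0.02 -5.15] 64.90235704457417 29.99414812093164 40.3333
scene L 506 [497.03  -0.7 ] 90.40210138551822
scene M 514 [ 648.43 -160.54] 91.00601852925696
top L 793 [495.57  -2.51] 89.27391413545188
top M 759 [ 646.53 -160.53] 89.20105710977865
```

View pics/scene2.png

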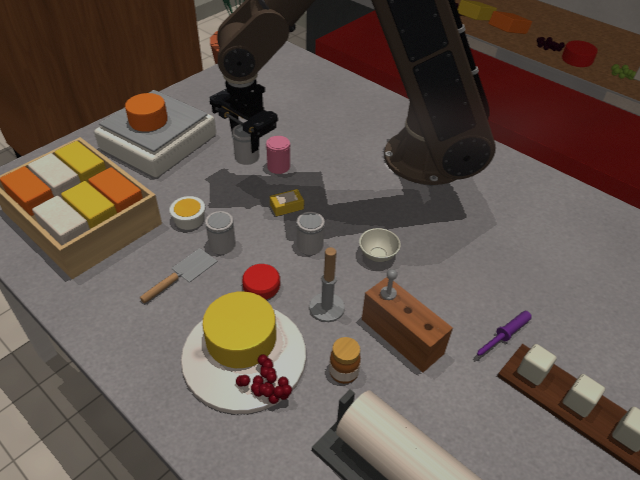

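The picture shows the trier home in the tube (330,265), the left and middle tins standing at (310,233) and (220,233), and the right tin in the gripper (245,145). The purple look-alike, which I didn't handle, now lies at (505,335). The right tin reads 5.15 N against 2.65 and 1.95 N, so it is the full one. I raise it and hand in.

Run:
```python
from h import *
move_l([442,-286.2,260],feed=80); dwell(1.2)
print(get_tcp_pos(),get_gripper_force(),get_wrist_force(),get_time_s()); print(finish_job())
```

```text
[ 442.02125274 -286.20816294  260.02527761] 29.994193970924243 [-4.24467824e-03 -4.72761384e-01 -4.73654332e+00] 43.1583
the job is handed in; nothing more can be done
None
```

The job is handed in after about 43 s, verdict not shown: the trier is home in the tube, and the right tin is the full one (5.2 N against 2.7 N left and 2.0 N middle), held still about 20 cm up with the other two back on the counter; the purple look-alike, which I never handled, ended up on its side for a reason I did not trace.

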